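Present a ball dish to the bench scanner

TASK

Wake the hand scanner in its cradle by squeezing its trigger fully against the grip and letting it spring back. Then take the ball dish by its bail, lift it straight up clear of the bench, turn it level through about a quarter turn so that its code plate squarely faces the scanner window, and bring the plate to about 8 cm in front of the window at window height, the ball staying in the middle of the dish all the way. Finish while holding the dish still there, in the gripper and off the bench, and leave the other things on the bench where they are.

Things in the scene. Friction and masses are not known exactly. Their poses are not given: they have to be found in the camera images.
- scanner: grey hand scanner with black nose, lying on its side in a cradle fixed to the bench; origin on the bench below the head, z up. It reads level along its -y. Head about 52 mm wide in x, top 129 mm above the bench. The pistol grip lies level along -x, at x -20 to -120 mm: 28 mm thick in y, 34 mm high; a support post stands under it at x -101 to -117 mm
- squeeze_point (a point): at [-70, 6.5, 105] mm in the scanner's frame, same axes: mid-point between the grip's back face (19.5 mm to +y) and the outer face of the trigger on the -y side (29 to 31 mm to -y when released, 19.5 mm when fully squeezed). Jaws centred here from above, closing along y, squeeze both together from 49 to 39 mm. The head begins 44 mm to +x
- trigger (a joint): angle of the black trigger bar in front of the scanner's grip, rad: 0 released, 0.25 fully squeezed. The bar is 62 mm long, 10 mm thick, 24 mm high, hinged on an upright axis 42 mm to +x of the squeeze point; a spring (about 2 N at the start, 8 N at the end, at the squeeze point) returns it
- window (a point): centre of the glass window in the scanner's nose, 105 mm above the bench, at [0, -70, 105] mm in the scanner's frame, same axes; it looks level along -y; the nose is 66 mm wide (x) and 56 mm high (z)
- dish: loose round aluminium dish, 112 mm across, rim 16 mm high, about 160 g, its floor a shallow 6 degree cone; origin at the centre of its underside, z up, x towards its code plate. A wire bail stands on the rim at +y and -y and carries a flat grip block over the centre, whole height 100 mm
- dish_grip (a point): centre of the dish's grip block, 87 mm above the underside, over the dish's centre; the block is 14 mm thick along the dish's x (grip it so), 44 mm long along y, 26 mm high. Same axes as the dish
- code_plate (a point): centre of the outer face of the upright white plate with black bars on the dish's rim, 36 mm wide, 30 mm high; it is 65 mm from the dish's axis to the dish's +x, which it faces, and 27 mm above the underside. Same axes as the dish
- dish_middle (a point): where the ball's centre rests in the middle of the dish, 14 mm above the underside. Same axes as the dish
- ball: loose steel ball, 20 mm across, in the middle of the dish; origin at its centre; it rolls up the dish's floor if the dish is tilted by some degrees or jerked
- stapler_mid (a point): stapler on the bench, 34x136x46 mm, centre; bystander
- note_pad_mid (a point): square note pad on the bench, 76x76x12 mm, centre; bystander
- tape_mid (a point): roll of tape lying flat, 96x94x48 mm, centre; bystander
There are look-alikes about, which are no part of the job. What is shaped like the dish but yellow is not meant.

How it is judged:
By the outcome, as a careful person would: the job done as asked, in the order asked, and still so for the second after the job is handed in, while the arm keeps its last pose, push and grip.
It also fails if it takes over 61 s, if anything falls off the work surface, if the arm or the gripper's body presses on something with over 40 N, if the wrist force passes 120 N, or if a joint passes its speed limit or range.

ROBOT

A 6-joint arm with a two-finger parallel gripper is mounted at the origin on a cart in front of the work surface, level with it; the furniture and walls round the work are solid. World frame = base frame: x ahead of the robot, y to its left, z up, the work surface at z = 0. Lengths are in m, angles in rad, forces in N, time in s.
With the tool pointing down it reaches from about 0.35 to 1 m from the base axis. Payload 7.1 kg.
Tool frame: the origin (TCP) lies midway between the tips of the shut fingers; the grasp point (between the pads) lies pinch_z behind it (pinch_z is the distance from the TCP to the grasp point, in m); z points along the fingers, y is the line along which they close (so a half turn about z gives the same grasp; the last joint's range is limited). The gripper opens to 85 mm and grips with 20 to 120 N. Pads are 22 mm wide; open, the fingers measure 114 mm over their backs; the gripper's body (76 mm by 85 mm) begins 54 mm behind the grasp point. The pads swing forward as they close: fully open they stand 13 mm farther back than shut.
Start: joints at [1.26, 0.423, 1.63, -0, 1.089, -0.019], TCP at [0.18, 0.599, 0.231] pointing down, gripper open.
Joint ranges: [-3, 3], [-0.9, 2.11], [0.09, 2.58], [-1.31, 4.45], [0.11, 2.69], [-2.54, 2.54]. Speed limits (rad/s): [2.39, 2.39, 3.01, 3.14, 3.14, 3.14].

INTERFACE

Orientations are given as a unit quaternion [x, y, z, w].
In Python, from plant import * gives the robot as it stands.
- The arm moves only by the tool send_rows, never from a script. Its argument "plan" is a list of rows, each a list of 3 entries, a list of its own where there are three numbers: the opening in per cent of the stroke, from 0 (shut) to 100 (fully open), then the shift along the tool's x, y, z in cm, then the turn about the tool's z in rad. A call has 1 to 8 rows; each row shifts and turns the commanded pose from where the row before left it, along the tool's axes as they then stand; what a row does not reach is not made up. A row lasts 1/8 s, in which the tool goes at most 62.5 mm and 10.7 degrees, less where a joint would pass 70% of its speed; a pose out of reach is approached as far as the arm can. A call with a gripper value outside its range is refused whole. The fingers move at their own pace and stop on an object; the grip force is fixed at half the most. Time passes only in rows, so rows that do not move let the fingers close. It gives the time, the measured TCP pose, the force, the opening and the grip force at its end, in the units of the state.
- read_state(): the state, without advancing time (a new reading comes with each control period).
- grab_frame(name): name is "side" or "top"; returns the picture (480x640x3 uint8, blue, green, red); there is no depth.
- camera_params(name): a dict with "K" (3x3 intrinsics, pixels), "extrinsics" (4x4, takes a point from world to camera coordinates). Camera axes: x right, y down, z forward; pixel columns grow to the right and rows downward; lengths in m; the calibration is good to about 2 mm. A picture is of the moment at which its call begins. camera_params takes no time and is no camera call.
- close_job(): hands the job in; it is judged then, once.
Trained networks look in the newest picture that a camera, given by its name, has taken for a name from the list of things; names that differ only in an ending like _2 or _b are one class to them, and where a whole thing is asked for, a point or a joint stands for the part that bears it (a point fixed in the world has none). Each returns a list of dicts, best first, with "score" (0 to 1); they miss things now and then, are a little off and sometimes report something else, mostly with a low value. They report only what shows in the picture. A call takes as long as a camera call. They do not tell look-alikes from the thing itself.
- silhouettes(camera, label): "pixels" (480x640 bool, what is visible of it) and "extent" ([left, top, width, height] in pixels, round what is visible of it).
- mark_of(camera, label): "point" ([column, row] in pixels: a listed point, or the origin of a listed thing).
The state is a dict: "time_s": time; "qpos": joint angles; "joint_vel": joint speeds; "joint_efforts": joint torques, N m; "eef_pos": TCP position; "ee_rot": TCP orientation; "contact_force": force on the tool from outside, world axes, zero at the start; "ft_torque": the same for the moment, N m; "width": finger opening in m; "grip_force": force on a finger pad.
Only numpy, scipy, OpenCV 4.12 (cv2) and the standard library are available. Lean on these libraries where they do the work, as an engineer would, in place of code of your own. Each camera call takes 0.05 s, during which the arm holds its last target. There are 200 camera calls.

## Working session

There is one attempt and no reset: what is moved stays moved. The work goes in short steps, Python scripts to look and compute and a tool call to move; the robot and the scene stay as the last step left them, time stands still between calls to the robot, and variables do not carry over. Pictures are saved under pics/ and viewed, at most 13 in all, crops included, and the job is handed in when it is done.

Besides the shell and the picture viewer there is one more tool, called after "Call:" by a JSON object that holds its "fn" and its "kwargs", one argument or row to a line. send_rows: Moves the arm, as the interface text tells. Its arguments: {"type":"object","properties":{"plan":{"type":"array"}},"required":["plan"]}

```bash
mkdir -p pics; ls
cat > h.py <<'E'
from plant import *
import numpy as np, cv2
def cam(n):
    p=camera_params(n); return np.array(p["K"]),np.array(p["extrinsics"])
def ray(n,px):
    K,E=cam(n); d=np.linalg.inv(K)@[px[0],px[1],1]; R,t=E[:3,:3],E[:3,3]
    return -R.T@t, R.T@d
def atz(n,px,z):
    c,d=ray(n,px); return c+d*(z-c[2])/d[2]
def proj(n,P):
    K,E=cam(n); q=K@(E[:3,:3]@np.asarray(P,float)+E[:3,3]); return q[:2]/q[2]
E
python3 - <<'E'
from h import *
for n in("side","top"):
    cv2.imwrite(f"pics/{n}0.png",grab_frame(n))
    print(n,ray(n,(320,240)))
    for l in("scanner","squeeze_point","window","dish","dish_grip","code_plate","dish_middle","ball","stapler_mid","note_pad_mid","tape_mid"):
        print(l,[(round(m["score"],2),np.round(m["point"]).tolist()) for m in mark_of(n,l)])
s=read_state();print({k:s[k] for k in("time_s","eef_pos","ee_rot","width","contact_force")})
E
```

```text
pics
side (array([0.85374701, 0.55124854, 1.1433518 ]), array([-0.27154891, -0.47417289, -0.83799603]))
scanner [(0.83, [389.0, 367.0])]
squeeze_point [(0.96, [422.0, 339.0]), (0.58, [294.0, 223.0])]
window [(0.78, [374.0, 327.0])]
dish [(0.71, [289.0, 228.0]), (0.62, [274.0, 180.0])]
dish_grip [(0.89, [271.0, 158.0]), (0.66, [288.0, 208.0])]
code_plate [(0.93, [269.0, 227.0]), (0.61, [299.0, 166.0]), (0.16, [316.0, 285.0])]
dish_middle [(0.65, [274.0, 176.0]), (0.58, [292.0, 225.0])]
ball [(0.43, [289.0, 228.0])]
stapler_mid [(0.68, [365.0, 258.0])]
note_pad_mid [(0.67, [313.0, 281.0])]
tape_mid [(0.75, [220.0, 196.0])]
top (array([ 0.37982063, -0.00756949,  1.11065228]), array([ 0.15228721,  0.00917992, -0.98839912]))
scanner [(0.79, [191.0, 249.0]), (0.29, [207.0, 243.0])]
squeeze_point [(0.71, [170.0, 276.0])]
window [(0.66, [209.0, 241.0])]
dish [(0.73, [472.0, 268.0]), (0.29, [397.0, 248.0])]
dish_grip [(0.68, [482.0, 263.0]), (0.58, [403.0, 244.0])]
code_plate [(0.84, [404.0, 220.0]), (0.68, [475.0, 298.0])]
dish_middle [(0.81, [398.0, 248.0]), (0.73, [474.0, 270.0])]
ball []
stapler_mid [(0.59, [303.0, 296.0])]
note_pad_mid [(0.85, [319.0, 235.0])]
tape_mid [(0.55, [481.0, 190.0]), (0.17, [403.0, 218.0])]
{'time_s': 1.2, 'eef_pos': array([0.17976668, 0.59856415, 0.23130293]), 'ee_rot': array([ 1.45402756e-01,  9.89372547e-01, -2.93852695e-05, -1.86116071e-05]), 'width': 0.0853813781192832, 'contact_force': array([-0.29388861, -0.09116474,  0.08564026])}
```

```bash
python3 -c "import plant;print([x for x in dir(plant) if 'pinch' in x.lower()], getattr(plant,'pinch_z',None))"; ls
```

```text
['pinch_z'] 0.0187
h.py
pics
```

View pics/top0.png

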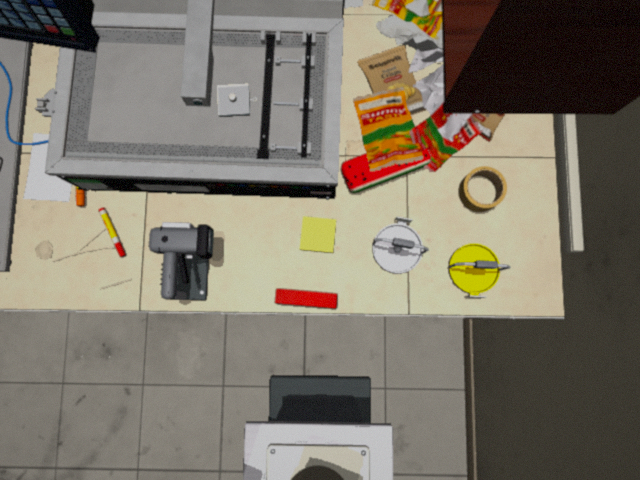

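View pics/side0.png

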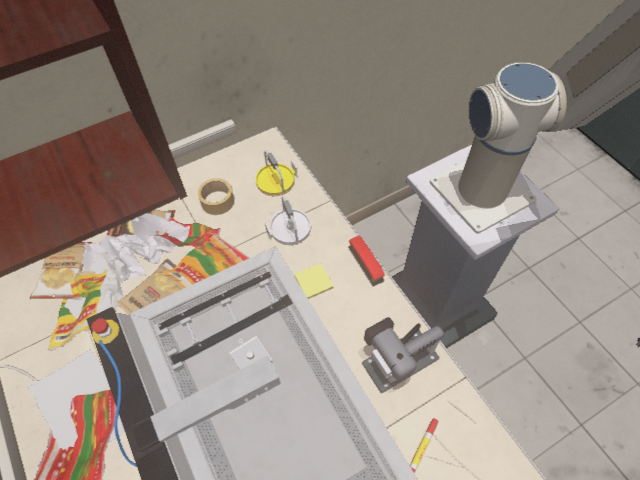

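The top view shows the grey scanner at (190,250) with its nose facing right and its grip pointing down. The silver dish is at (398,248) with its plate at (404,220). The yellow look-alike dish is at (474,270), with its plate at (475,298).

Candidates: silver dish (top 398,248 / side 290,227) and yellow dish (top 474,268 / side 275,178). I choose the silver one. Next I triangulate and check a crop.

```bash
cat >> h.py <<'E'
def tri(a,b):
    c1,d1=ray("top",a);c2,d2=ray("side",b)
    d1=d1/np.linalg.norm(d1);d2=d2/np.linalg.norm(d2)
    s=np.linalg.lstsq(np.c_[d1,-d2],c2-c1,rcond=None)[0]
    p,q=c1+s[0]*d1,c2+s[1]*d2
    return (p+q)/2,np.linalg.norm(p-q)
E
python3 - <<'E'
from h import *
M={}
for n in("side","top"):
    grab_frame(n)
    for l in("scanner","squeeze_point","window","dish","dish_grip","code_plate","dish_middle","ball"):
        for k in range(3):
            M.setdefault((n,l),[]).extend(np.array(m["point"]) for m in mark_of(n,l)[:2])
            grab_frame(n) if k==0 else 0
G={"scanner":((191,249),(389,367)),"squeeze_point":((170,276),(422,339)),"window":((209,241),(374,327)),"dish":((397,248),(289,228)),"dish_grip":((403,244),(288,208)),"code_plate":((404,220),(269,227)),"dish_middle":((398,248),(292,225))}
H=dict(scanner=0,squeeze_point=.105,window=.105,dish=0,dish_grip=.087,code_plate=.027,dish_middle=.014)
for l,(a,b) in G.items():
    o=[]
    for n,g in(("top",a),("side",b)):
        v=[p for p in M[n,l] if np.linalg.norm(p-g)<12]; o.append(np.mean(v,0) if v else np.array(g,float))
    p,e=tri(*o); print(l,np.round(o,1).tolist(),"tri",np.round(p,4),round(e,4),"top@z",np.round(atz("top",o[0],H[l])[:2],4),"side@z",np.round(atz("side",o[1],H[l])[:2],4))
print("tcp px",proj("top",read_state()["eef_pos"]),proj("side",read_state()["eef_pos"]))
t=cv2.imread("pics/top0.png");s=cv2.imread("pics/side0.png")
f=lambda im,x,y,w,h:cv2.resize(im[y:y+h,x:x+w],(400,300),interpolation=cv2.INTER_CUBIC)
cv2.imwrite("pics/c1.png",np.vstack([np.hstack([f(t,140,210,100,75+25)[:, :],f(t,350,200,100,75)]),np.hstack([f(s,350,305,120,90),f(s,240,190,80,60)])]))
E
```

```text
scanner [[188.6, 249.2], [389.0, 367.0]] tri [0.5271 0.2965 0.01  ] 0.0048 top@z [0.5266 0.3009] side@z [0.5261 0.2928]
squeeze_point [[171.7, 276.4], [419.9, 336.3]] tri [0.4586 0.2984 0.1136] 0.0075 top@z [0.4564 0.3036] side@z [0.4584 0.2941]
window [[210.1, 242.4], [377.3, 327.0]] tri [0.5268 0.2278 0.1064] 0.0009 top@z [0.5274 0.2278] side@z [0.5261 0.2277]
dish [[395.4, 250.8], [291.2, 227.1]] tri [ 0.5293 -0.1683  0.005 ] 0.0049 top@z [ 0.5281 -0.1674] side@z [ 0.5296 -0.1733]
dish_grip [[404.8, 243.7], [288.1, 212.3]] tri [ 0.5335 -0.1771  0.0679] 0.0022 top@z [ 0.5315 -0.1747] side@z [ 0.5385 -0.1633]
code_plate [[401.2, 218.6], [268.4, 229.7]] tri [ 0.5955 -0.1762  0.0333] 0.0001 top@z [ 0.5967 -0.1772] side@z [ 0.594  -0.1804]
dish_middle [[396.4, 250.0], [288.8, 224.6]] tri [ 0.5319 -0.171   0.0144] 0.0101 top@z [ 0.528  -0.1677] side@z [ 0.5353 -0.175 ]
tcp px [-29.82491039 429.09405966] [651.44467086 370.01636055]
```

View pics/c1.png

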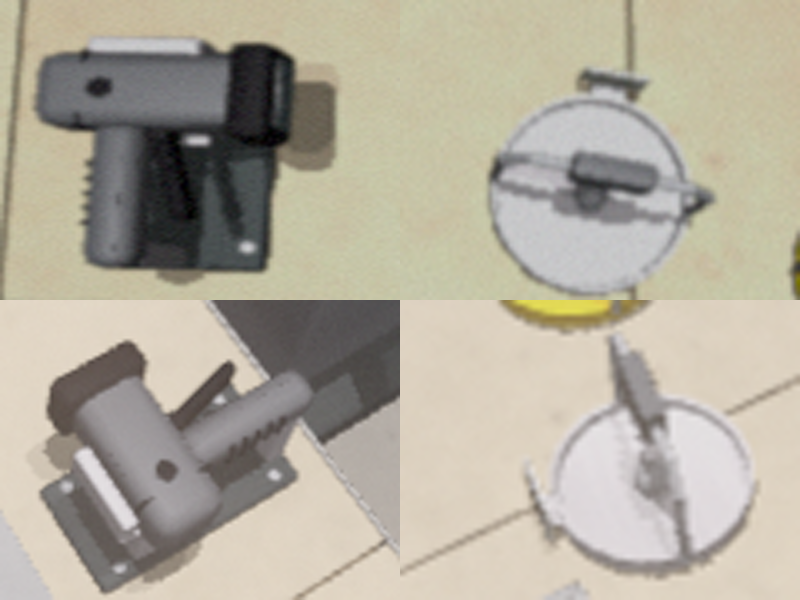

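The crops show the scanner top left (nose right, trigger between grip and window side) and the silver dish with its ball in the middle. The plate is up (+x), and the bail is tilted about 8° clockwise. Next I refine the yaws from edges.

Run:
```python
from h import *
T=lambda x,y:(140+x/4,210+y/3); S=lambda x,y:(350+x*.3,305+(y-300)*.3)
D=lambda x,y:(350+x/4-100,200+y/4)
def yaw(n,a,b,z): 
    p,q=atz(n,a,z),atz(n,b,z);d=q-p; return np.round(p[:2],4),np.round(q[:2],4),round(np.degrees(np.arctan2(d[1],d[0])),1),round(np.hypot(*d[:2]),4)
print("base top R edge",yaw("top",T(265,268),T(275,140),.004))
print("base top bottom edge(-y dir)",yaw("top",T(88,268),T(265,270),.004))
print("base side far edge",yaw("side",S(295,475),S(105,590),.004))
print("base side left edge",yaw("side",S(40,490),S(105,590),.004))
print("nose face",yaw("top",T(287,142),T(293,52),.105))
print("white label",yaw("top",T(90,43),T(200,43),.105))
print("grip back edge top",yaw("top",T(88,262),T(96,130),.115))
print("trig",yaw("top",T(190,218),T(172,135),.117))
print("bail",yaw("top",D(705,197),D(497,167),.016))
print("block",yaw("top",D(655,182),D(572,166),.1))
print("plate",yaw("top",D(648,82),D(582,72),.042))
S2=lambda x,y:(240+(x-400)*.2,190+(y-300)*.2)
print("side block",yaw("side",S2(655,415),S2(620,350),.1), "plate",yaw("side",S2(528,462),S2(552,525),.042))
for n in("top","side"):
    grab_frame(n)
    for m in silhouettes(n,"dish"): print(n,m["score"],m["extent"])
```

```text
base top R edge (array([0.4139, 0.2546]), array([0.5096, 0.2532]), np.float64(-0.8), np.float64(0.0958))
base top bottom edge(-y dir) (array([0.4126, 0.3537]), array([0.4124, 0.2546]), np.float64(-90.1), np.float64(0.0992))
base side far edge (array([0.4142, 0.3344]), array([0.5754, 0.3331]), np.float64(-0.5), np.float64(0.1611))
base side left edge (array([0.5746, 0.2512]), array([0.5754, 0.3331]), np.float64(89.5), np.float64(0.0819))
nose face (array([0.4965, 0.2232]), array([0.5589, 0.2227]), np.float64(-0.4), np.float64(0.0624))
white label (array([0.5642, 0.3285]), array([0.5647, 0.2713]), np.float64(-89.4), np.float64(0.0572))
grip back edge top (array([0.4133, 0.3177]), array([0.5024, 0.3187]), np.float64(0.6), np.float64(0.0891))
trig (array([0.4433, 0.2672]), array([0.4992, 0.2791]), np.float64(12.1), np.float64(0.0572))
bail (array([ 0.5302, -0.2335]), array([ 0.5458, -0.1183]), np.float64(82.3), np.float64(0.1162))
block (array([ 0.5262, -0.1908]), array([ 0.534 , -0.1483]), np.float64(79.5), np.float64(0.0431))
plate (array([ 0.5897, -0.1983]), array([ 0.5949, -0.1623]), np.float64(81.7), np.float64(0.0363))
side block (array([ 0.5371, -0.1486]), array([ 0.5325, -0.1947]), np.float64(-95.8), np.float64(0.0463)) plate (array([ 0.5928, -0.1955]), array([ 0.6007, -0.1529]), np.float64(79.5), np.float64(0.0433))
top 0.86 [449.2, 243.0, 62.2, 53.8]
top 0.6 [370.3, 219.1, 58.8, 57.4]
side 0.95 [268.3, 196.7, 43.6, 46.6]
side 0.95 [256.8, 151.0, 37.5, 43.7]
```

Both views agree: the scanner yaw is about 0° and the dish yaw about -8.5°. Squeeze point is about (0.457, 0.302), window about (0.527, 0.228), and dish about (0.531, -0.171). I move above the squeeze point now.

Call:
{"fn": "send_rows", "kwargs": {
  "plan": [
    [100,[0,0,0],-0.145],
    [100,[0,0,0],-0.146],
    [100,[-4.6,-5,0],0],
    [100,[-4.6,-5,0],0],
    [100,[-4.6,-5,0],0],
    [100,[-4.6,-5,0],0],
    [100,[-4.6,-5,0],0],
    [100,[-4.6,-4.7,0],0]
  ]
}}

```text
time_s: 5.7
eef_pos: [0.4361, 0.3222, 0.2316]
ee_rot: [0.0, 1.0, 0.0, 0.0]
contact_force: [0.3, 0.3, -0.6]
width: 0.0856
grip_force: 0.0
```

Call:
{"fn": "send_rows", "kwargs": {
  "plan": [
    [100,[0,0,3],0],
    [100,[0,0,0],0]
  ]
}}

```text
time_s: 5.95
eef_pos: [0.4341, 0.3222, 0.1997]
ee_rot: [0.001, 1.0, -0.001, -0.002]
contact_force: [-0.7, 0.4, 0.7]
width: 0.0852
grip_force: 0.0
```

```bash
cat >> h.py <<'E'
def st():
    s=read_state();q=s["ee_rot"];a=np.degrees(2*np.arctan2(q[1],q[0]))
    print(round(s["time_s"],2),np.round(s["eef_pos"],4),"a",round(a,2),"tilt",np.round(q[2:],3),"F",np.round(s["contact_force"],2),"w",round(s["width"],4),"g",round(s["grip_force"],1),"q",np.round(s["qpos"],2))
E
python3 - <<'E'
from h import *
st()
t=grab_frame("top");s=grab_frame("side")
for n in("top","side"):
    for l in("squeeze_point","scanner","window"):print(n,l,[(round(m["score"],2),np.round(m["point"],1).tolist()) for m in mark_of(n,l)])
f=lambda im,x,y,w,h:cv2.resize(im[y:y+h,x:x+w],(400,400),interpolation=cv2.INTER_CUBIC)
cv2.imwrite("pics/c2.png",np.hstack([f(t,120,210,110,110),f(s,330,280,130,130)]))
E
```

```text
5.95 [0.4341 0.3222 0.1997] a 179.86 tilt [-0.001 -0.002] F [-0.66  0.44  0.68] w 0.0852 g 0.0 q [ 0.62  0.34  1.84  0.    0.96 -0.95]
top squeeze_point [(0.91, [172.3, 277.6]), (0.74, [405.4, 244.4])]
top scanner [(0.73, [192.1, 251.0])]
top window [(0.82, [210.2, 243.7])]
side squeeze_point [(0.65, [419.5, 334.9])]
side scanner [(0.77, [389.4, 369.3])]
side window [(0.88, [373.8, 327.2])]
```

View pics/c2.png

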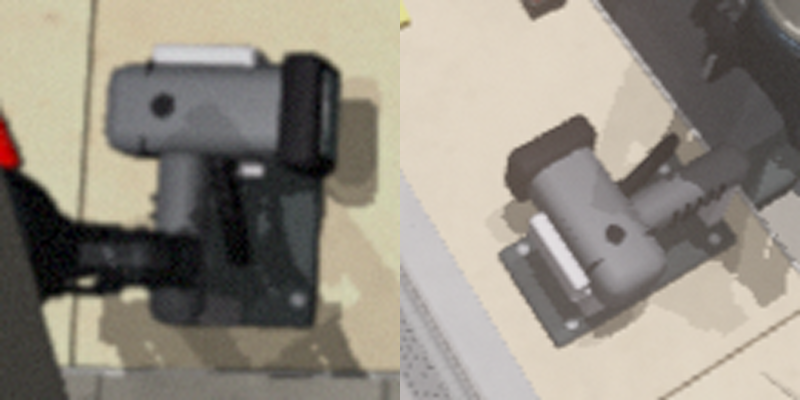

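The top crop shows the scanner with the gripper coming over the grip from the left; the trigger is released at about (235,230) in the crop. I correct x and y, then descend.

Call:
{"fn": "send_rows", "kwargs": {
  "plan": [
    [100,[-1.2,-1.0,0],0],
    [100,[-1.1,-1.1,0],0],
    [100,[0,0,3],0],
    [100,[0,0,3],0],
    [100,[0,0,3],0],
    [100,[0,0,2.4],0],
    [100,[0,0,0],0]
  ]
}}

```text
time_s: 7.22
eef_pos: [0.4573, 0.3012, 0.0857]
ee_rot: [0.001, 1.0, -0.001, -0.002]
contact_force: [-0.4, -0.3, 0.2]
width: 0.0854
grip_force: 0.0
```

Call:
{"fn": "send_rows", "kwargs": {
  "plan": [
    [62,[0,0,0],0],
    [62,[0,0,0],0],
    [62,[0,0,0],0]
  ]
}}

```text
time_s: 7.6
eef_pos: [0.4584, 0.3025, 0.0883]
ee_rot: [0.0, 1.0, 0.0, 0.001]
contact_force: [0.6, -3.9, 2.4]
width: 0.0529
grip_force: 2.0
```

Run:
```python
from h import *
st()
t=grab_frame("top");s=grab_frame("side")
f=lambda im,x,y,w,h:cv2.resize(im[y:y+h,x:x+w],(400,400),interpolation=cv2.INTER_CUBIC)
cv2.imwrite("pics/c3.png",np.hstack([f(t,130,220,100,100),f(s,360,270,100,100)]))
```

```text
7.6 [0.4584 0.3025 0.0883] a 179.97 tilt [0.    0.001] F [ 0.56 -3.86  2.44] w 0.0529 g 2.0 q [ 0.56  0.52  1.88 -0.    0.74 -1.01]
```

View pics/c3.png

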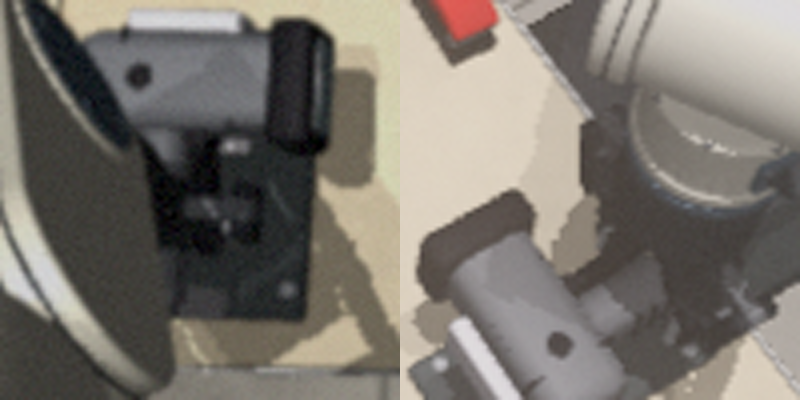

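The jaws straddle the grip and trigger; the 3.9 N in -y matches the trigger spring with the jaws well centred. Squeezing fully now.

Call:
{"fn": "send_rows", "kwargs": {
  "plan": [
    [42,[0,0,0],0],
    [42,[0,0,0],0],
    [42,[0,0,0],0],
    [42,[0,0,0],0]
  ]
}}

```text
time_s: 8.2
eef_pos: [0.4577, 0.3016, 0.088]
ee_rot: [0.001, 1.0, -0.001, -0.0]
contact_force: [-0.8, -10.4, 10.9]
width: 0.0371
grip_force: 56.8
```

Call:
{"fn": "send_rows", "kwargs": {
  "plan": [
    [42,[0,0,0],0],
    [42,[0,0,0],0],
    [100,[0,0,0],0],
    [100,[0,0,0],0],
    [100,[0,0,0],0],
    [100,[0,0,0],0]
  ]
}}

```text
time_s: 8.95
eef_pos: [0.4579, 0.3032, 0.0874]
ee_rot: [0.0, 1.0, 0.0, 0.0]
contact_force: [0.7, 0.5, 0.8]
width: 0.0853
grip_force: 0.0
```

Call:
{"fn": "send_rows", "kwargs": {
  "plan": [
    [100,[0,0,-3],0],
    [100,[0,0,-4],0],
    [100,[0,0,-4],0],
    [100,[-1.5,-5,-1],0],
    [100,[-1.5,-5,0],0],
    [100,[-1.5,-5,0],0],
    [100,[-1.5,-5,0],0],
    [100,[-1,-5,0],0]
  ]
}}

```text
time_s: 9.95
eef_pos: [0.5283, 0.0513, 0.2076]
ee_rot: [0.0, 1.0, 0.0, 0.0]
contact_force: [0.3, -0.2, 1.5]
width: 0.0855
grip_force: 0.0
```

Call:
{"fn": "send_rows", "kwargs": {
  "plan": [
    [100,[0,-5,0],0],
    [100,[0,-4,0],0],
    [100,[0,0,0],0.17],
    [100,[0,0,0],0.17],
    [100,[0,0,0],0.17],
    [100,[0,0,0],0.17],
    [100,[0,0,0],0.17],
    [100,[0,0,0],0.17]
  ]
}}

```text
time_s: 10.95
eef_pos: [0.5276, -0.0371, 0.2074]
ee_rot: [0.491, 0.871, 0.0, 0.0]
contact_force: [0.6, 0.3, 0.1]
width: 0.0849
grip_force: 0.0
```

Call:
{"fn": "send_rows", "kwargs": {
  "plan": [
    [100,[0,0,0],0.17],
    [100,[0,0,0],0.17],
    [100,[0,0,0],0.17],
    [100,[0,0,0],0.17],
    [100,[0,0,0],0]
  ]
}}

```text
time_s: 11.58
eef_pos: [0.5276, -0.0371, 0.2074]
ee_rot: [0.751, 0.66, 0.0, 0.0]
contact_force: [-0.1, 0.0, -0.3]
width: 0.0855
grip_force: 0.0
```

Run:
```python
from h import *
st()
t=grab_frame("top");s=grab_frame("side")
M={"dish":0,"dish_grip":.087,"code_plate":.027,"dish_middle":.014}
for n in("top","side"):
    for l in M:print(n,l,[(round(m["score"],2),np.round(m["point"],1).tolist(),np.round(atz(n,m["point"],M[l])[:2],4)) for m in mark_of(n,l)])
f=lambda im,x,y,w,h:cv2.resize(im[y:y+h,x:x+w],(400,400),interpolation=cv2.INTER_CUBIC)
cv2.imwrite("pics/c4.png",np.hstack([f(t,130,200,110,110),f(t,300,190,130,130)]))
```

```text
11.57 [ 0.5276 -0.0371  0.2074] a 82.65 tilt [0. 0.] F [-0.13  0.01 -0.28] w 0.0855 g 0.0 q [-0.09  0.31  1.86  0.    0.97  0.04]
top dish [(0.84, [396.2, 251.4], array([ 0.5268, -0.1693])), (0.61, [472.4, 266.5], array([ 0.4945, -0.339 ]))]
top dish_grip [(0.74, [484.9, 266.3], array([ 0.4863, -0.3387])), (0.71, [403.9, 245.2], array([ 0.5284, -0.1727]))]
top code_plate [(0.86, [403.2, 219.0], array([ 0.5959, -0.1815])), (0.79, [476.4, 297.3], array([ 0.4249, -0.3375])), (0.66, [397.6, 252.0], array([ 0.5219, -0.1684]))]
top dish_middle [(0.83, [397.7, 252.8], array([ 0.5218, -0.1705])), (0.75, [474.4, 269.3], array([ 0.4869, -0.339 ]))]
side dish [(0.98, [290.2, 230.6], array([ 0.5376, -0.1645])), (0.62, [277.4, 180.6], array([ 0.4841, -0.339 ])), (0.52, [216.9, 196.1], array([ 0.6604, -0.3787]))]
side dish_grip [(0.97, [288.1, 208.9], array([ 0.5333, -0.1728])), (0.68, [274.3, 158.9], array([ 0.4827, -0.3447])), (0.3, [290.1, 224.2], array([ 0.5523, -0.1275]))]
side code_plate [(0.72, [296.1, 170.7], array([ 0.4289, -0.3225]))]
side dish_middle [(0.92, [273.0, 177.7], array([ 0.4944, -0.3444])), (0.65, [292.1, 225.4], array([ 0.5288, -0.1681]))]
```

View pics/c4.png

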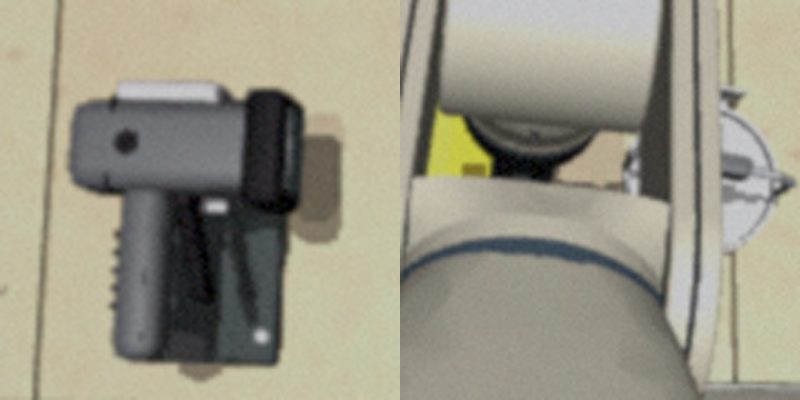

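The left crop shows the trigger sprung back (bar at about (200,250)) and the scanner unmoved. The dish is still at about (0.531, -0.171) with yaw -8.5°. Going above it, then down.

Call:
{"fn": "send_rows", "kwargs": {
  "plan": [
    [100,[0,0,0],0.02],
    [100,[-4.4,0.8,0],0],
    [100,[-4.4,0.8,0],0],
    [100,[-4.4,0.7,0],0],
    [100,[0,0,3],0],
    [100,[0,0,3],0],
    [100,[0,0,0],0]
  ]
}}

```text
time_s: 12.95
eef_pos: [0.5289, -0.1709, 0.1454]
ee_rot: [0.758, 0.652, -0.001, -0.002]
contact_force: [-0.4, -0.3, 0.2]
width: 0.0853
grip_force: 0.0
```

Run:
```python
from h import *
st()
t=grab_frame("top");s=grab_frame("side")
for n in("top","side"):
    for l,z in(("dish_grip",.087),("code_plate",.027)):print(n,l,[(round(m["score"],2),np.round(m["point"],1).tolist(),np.round(atz(n,m["point"],z)[:2],4)) for m in mark_of(n,l)])
f=lambda im,x,y,w,h:cv2.resize(im[y:y+h,x:x+w],(400,400),interpolation=cv2.INTER_CUBIC)
cv2.imwrite("pics/c5.png",np.hstack([f(t,350,190,110,110),f(s,240,170,100,100)]))
```

```text
12.95 [ 0.5289 -0.1709  0.1454] a 81.36 tilt [-0.001 -0.002] F [-0.37 -0.29  0.2 ] w 0.0853 g 0.0 q [-0.33  0.44  1.84  0.    0.86 -0.18]
top dish_grip []
top code_plate [(0.69, [392.9, 248.4], array([ 0.5298, -0.1581]))]
side dish_grip [(0.77, [271.3, 159.9], array([ 0.4916, -0.3457])), (0.24, [374.2, 325.2], array([0.5239, 0.2149]))]
side code_plate [(0.78, [267.1, 226.6], array([ 0.5922, -0.1913])), (0.77, [295.7, 168.5], array([ 0.4258, -0.3304])), (0.71, [292.4, 227.8], array([ 0.5356, -0.1525]))]
```

View pics/c5.png

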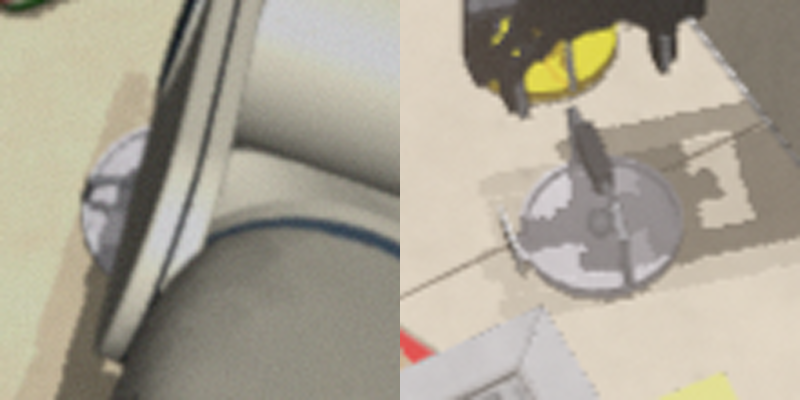

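The side crop shows both fingers, at (515,100) and (660,65), straddling the block's line at (590,150); the ball is centred at (600,220). I descend and close in stages.

Call:
{"fn": "send_rows", "kwargs": {
  "plan": [
    [100,[0,0.2,2],0],
    [100,[0,0,2],0],
    [100,[0,0,2],0],
    [100,[0,0,1.7],0],
    [40,[0,0,0],0],
    [40,[0,0,0],0],
    [40,[0,0,0],0],
    [28,[0,0,0],0]
  ]
}}

```text
time_s: 14.25
eef_pos: [0.5329, -0.1717, 0.0709]
ee_rot: [0.758, 0.652, 0.0, 0.0]
contact_force: [0.6, -0.1, 0.0]
width: 0.0239
grip_force: 0.0
```

Call:
{"fn": "send_rows", "kwargs": {
  "plan": [
    [24,[0,0,0],0],
    [20,[0,0,0],0],
    [18,[0,0,0],0],
    [16,[0,0,0],0],
    [12,[0,0,0],0],
    [5,[0,0,0],0],
    [5,[0,0,0],0],
    [5,[0,0,0],0]
  ]
}}

```text
time_s: 15.25
eef_pos: [0.5327, -0.1717, 0.0704]
ee_rot: [0.758, 0.652, 0.0, 0.0]
contact_force: [1.7, 0.2, 2.7]
width: 0.0129
grip_force: 59.0
```

Run:
```python
from h import *
st()
s=grab_frame("side")
f=lambda im,x,y,w,h:cv2.resize(im[y:y+h,x:x+w],(500,500),interpolation=cv2.INTER_CUBIC)
cv2.imwrite("pics/c6.png",f(s,240,170,100,100))
```

```text
15.25 [ 0.5327 -0.1717  0.0704] a 81.41 tilt [0. 0.] F [1.66 0.16 2.75] w 0.0129 g 59.0 q [-0.33  0.56  1.86 -0.    0.71 -0.18]
```

View pics/c6.png

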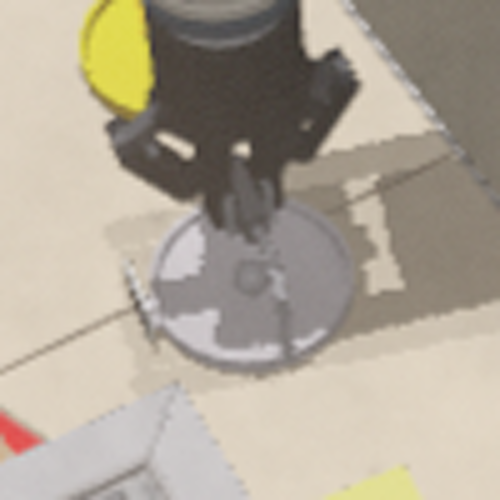

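The fingers hold the block and the ball is centred at (250,275) in the crop. Lifting gently.

Call:
{"fn": "send_rows", "kwargs": {
  "plan": [
    [5,[0,0,-0.3],0],
    [5,[0,0,-0.7],0],
    [5,[0,0,-1.1],0],
    [5,[0,0,-1.4],0],
    [5,[0,0,-1.4],0],
    [5,[0,0,-1.4],0],
    [5,[0,0,-1.0],0],
    [5,[0,0,-0.5],0]
  ]
}}

```text
time_s: 16.3
eef_pos: [0.5328, -0.1717, 0.1492]
ee_rot: [0.758, 0.652, 0.0, 0.0]
contact_force: [0.4, -0.3, -2.2]
width: 0.0131
grip_force: 58.5
```

Run:
```python
from h import *
st()
s=grab_frame("side")
f=lambda im,x,y,w,h:cv2.resize(im[y:y+h,x:x+w],(500,500),interpolation=cv2.INTER_CUBIC)
cv2.imwrite("pics/c7.png",f(s,230,150,110,110))
```

```text
16.3 [ 0.5328 -0.1717  0.1492] a 81.4 tilt [0. 0.] F [ 0.38 -0.32 -2.2 ] w 0.0131 g 58.5 q [-0.33  0.44  1.83 -0.    0.87 -0.18]
```

View pics/c7.png

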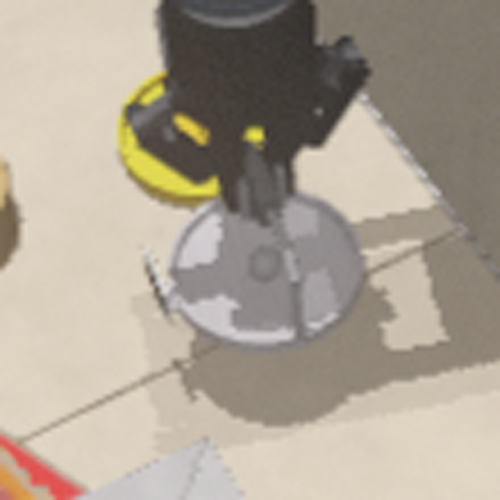

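Dish is lifted level with the ball at (265,263), the middle. Turning slowly in place.

Call:
{"fn": "send_rows", "kwargs": {
  "plan": [
    [5,[0,0,0],-0.02],
    [5,[0,0,0],-0.04],
    [5,[0,0,0],-0.06],
    [5,[0,0,0],-0.07],
    [5,[0,0,0],-0.07],
    [5,[0,0,0],-0.07],
    [5,[0,0,0],-0.07],
    [5,[0,0,0],-0.07]
  ]
}}

```text
time_s: 17.35
eef_pos: [0.5321, -0.1715, 0.1476]
ee_rot: [0.584, 0.812, -0.0, -0.001]
contact_force: [0.1, -0.4, -2.5]
width: 0.013
grip_force: 58.5
```

Call:
{"fn": "send_rows", "kwargs": {
  "plan": [
    [5,[0,0,0],-0.07],
    [5,[0,0,0],-0.07],
    [5,[0,0,0],-0.07],
    [5,[0,0,0],-0.07],
    [5,[0,0,0],-0.07],
    [5,[0,0,0],-0.07],
    [5,[0,0,0],-0.07],
    [5,[0,0,0],-0.07]
  ]
}}

```text
time_s: 18.35
eef_pos: [0.5321, -0.1715, 0.1476]
ee_rot: [0.337, 0.941, -0.0, -0.001]
contact_force: [-0.3, 0.8, -2.7]
width: 0.013
grip_force: 58.5
```

Call:
{"fn": "send_rows", "kwargs": {
  "plan": [
    [5,[0,0,0],-0.07],
    [5,[0,0,0],-0.07],
    [5,[0,0,0],-0.07],
    [5,[0,0,0],-0.07],
    [5,[0,0,0],-0.07],
    [5,[0,0,0],-0.07],
    [5,[0,0,0],-0.07],
    [5,[0,0,0],-0.07]
  ]
}}

```text
time_s: 19.35
eef_pos: [0.5321, -0.1714, 0.1476]
ee_rot: [0.064, 0.998, 0.0, -0.001]
contact_force: [-0.1, 0.1, -2.1]
width: 0.0133
grip_force: 58.5
```

Call:
{"fn": "send_rows", "kwargs": {
  "plan": [
    [5,[0,0,0],-0.06],
    [5,[0,0,0],-0.04],
    [5,[0,0,0],-0.02],
    [5,[0,0,0],0],
    [5,[0,0,0],0]
  ]
}}

```text
time_s: 19.98
eef_pos: [0.5325, -0.1716, 0.1482]
ee_rot: [0.006, 1.0, 0.0, -0.0]
contact_force: [-1.1, -0.8, -2.7]
width: 0.0127
grip_force: 58.5
```

Run:
```python
from h import *
st()
t=grab_frame("top")
for n in("top","side"):
    s=grab_frame(n)
    for l in("window","code_plate","dish_middle"):print(n,l,[(round(m["score"],2),np.round(m["point"],1).tolist()) for m in mark_of(n,l)])
```

```text
19.98 [ 0.5325 -0.1716  0.1482] a 179.36 tilt [ 0. -0.] F [-1.07 -0.75 -2.67] w 0.0127 g 58.5 q [-0.33  0.44  1.83  0.    0.87 -1.89]
top window [(0.71, [212.2, 241.2])]
top code_plate [(0.71, [369.8, 240.0]), (0.18, [187.4, 249.6])]
top dish_middle []
side window [(0.88, [377.3, 327.3]), (0.6, [285.2, 208.2]), (0.39, [287.9, 206.6]), (0.24, [287.5, 190.7])]
side code_plate [(0.93, [302.1, 221.4])]
side dish_middle [(0.85, [273.2, 176.3])]
```

Call:
{"fn": "send_rows", "kwargs": {
  "plan": [
    [5,[0,0.3,0],0],
    [5,[0,0.6,0],0],
    [5,[0,0.9,0],0],
    [5,[0,1.1,0],0],
    [5,[0.05,1.1,0],0],
    [5,[0.05,1.1,0],0],
    [5,[0.05,1.1,0],0],
    [5,[0.05,1.1,0],0]
  ]
}}

```text
time_s: 21.42
eef_pos: [0.5313, -0.0978, 0.1484]
ee_rot: [0.005, 1.0, -0.0, 0.0]
contact_force: [-0.3, 0.2, -1.8]
width: 0.013
grip_force: 58.5
```

Call:
{"fn": "send_rows", "kwargs": {
  "plan": [
    [5,[0.05,1.1,0],0],
    [5,[0.05,1.1,0],0],
    [5,[0.05,1.1,0],0],
    [5,[0.05,1.1,0],0],
    [5,[0.05,1.1,0],0],
    [5,[0,1.1,0],0],
    [5,[0,1.1,0],0],
    [5,[0,1.1,0],0]
  ]
}}

```text
time_s: 22.42
eef_pos: [0.5298, -0.0098, 0.1483]
ee_rot: [0.005, 1.0, -0.0, 0.0]
contact_force: [-0.2, -0.0, -2.6]
width: 0.013
grip_force: 58.5
```

Call:
{"fn": "send_rows", "kwargs": {
  "plan": [
    [5,[0,1.1,0],0],
    [5,[0,1.1,0],0],
    [5,[0,1.1,0],0],
    [5,[0,1.1,0],0],
    [5,[0,1.1,0],0],
    [5,[0,0.9,0],0],
    [5,[0,0.6,0],0],
    [5,[0,0.3,0],0]
  ]
}}

```text
time_s: 23.42
eef_pos: [0.5306, 0.0628, 0.1483]
ee_rot: [0.005, 1.0, -0.0, -0.0]
contact_force: [0.0, -0.1, -3.3]
width: 0.0129
grip_force: 58.5
```

Call:
{"fn": "send_rows", "kwargs": {
  "plan": [
    [5,[0,0,0],0],
    [5,[0,0,0],0],
    [5,[0,0,0],0],
    [5,[0,0,0],0]
  ]
}}

```text
time_s: 23.92
eef_pos: [0.5306, 0.0623, 0.1483]
ee_rot: [0.006, 1.0, 0.0, -0.0]
contact_force: [0.6, 0.6, -2.3]
width: 0.013
grip_force: 58.5
```

Run:
```python
from h import *
st()
im={n:grab_frame(n) for n in("top","side")}
P={l:{} for l in("window","code_plate","dish_middle","dish","squeeze_point")}
for n in im:
    for l in P:
        m=mark_of(n,l); P[l][n]=m[0]["point"] if m else None
        print(n,l,[(round(k["score"],2),np.round(k["point"],1).tolist()) for k in m])
for l in("window","code_plate"):
    if len([v for v in P[l].values() if v is not None])==2: print(l,tri(P[l]["top"],P[l]["side"]))
f=lambda im,x,y,w,h:cv2.resize(im[y:y+h,x:x+w],(400,400),interpolation=cv2.INTER_CUBIC)
cv2.imwrite("pics/c8.png",np.hstack([f(im["top"],190,180,140,140),f(im["side"],270,210,140,140)]))
```

```text
23.93 [0.5306 0.0623 0.1483] a 179.37 tilt [ 0. -0.] F [ 0.57  0.57 -2.28] w 0.013 g 58.5 q [ 0.09  0.41  1.89  0.    0.84 -1.47]
top window [(0.57, [210.1, 241.3])]
top code_plate [(0.95, [477.7, 298.0])]
top dish_middle [(0.71, [473.8, 270.6]), (0.44, [480.4, 187.3])]
top dish [(0.85, [469.1, 268.6])]
top squeeze_point [(0.92, [170.2, 277.0]), (0.26, [480.2, 192.6])]
side window [(0.79, [374.0, 325.5])]
side code_plate [(0.89, [294.8, 167.2]), (0.72, [350.3, 294.0])]
side dish_middle [(0.94, [274.4, 175.4]), (0.78, [335.0, 274.4])]
side dish [(0.88, [273.9, 183.3]), (0.58, [336.5, 277.6])]
side squeeze_point []
window (array([0.53052931, 0.22477084, 0.11190973]), np.float64(0.0049696607999744355))
code_plate (array([ 0.42330323, -0.34196604,  0.02014366]), np.float64(0.0010556841779608378))
```

View pics/c8.png

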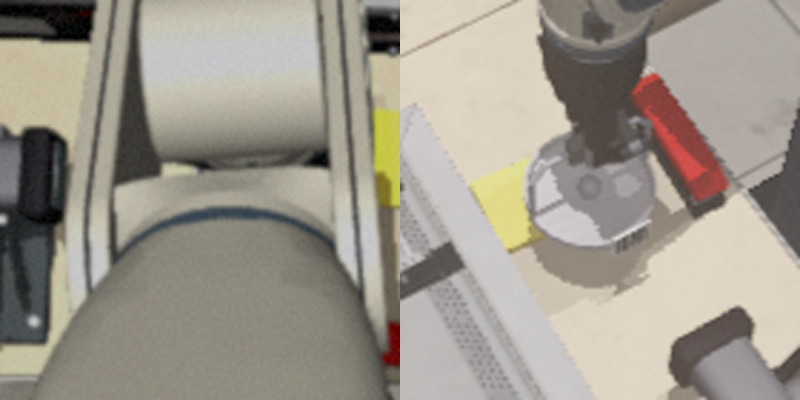

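The side view shows the dish level with the ball centred at (590,187) and the plate at (632,238) facing the scanner. Fine-checking the gap and window position.

Run:
```python
from h import *
S=lambda x,y:(270+(x-400)*.35,210+y*.35)
print("plate pred",proj("side",[.5306,.1273,.105]),"ball pred",proj("side",[.5306,.0623,.092]),"ball px",S(590,187))
print("plate mark@.105",atz("side",(350.3,294.),.105), "crop plate",atz("side",S(632,238),.105))
print("plate bottom corners", [atz("side",S(*p),.09) for p in((615,255),(648,240))])
for y in(.22,.225,.23): print(y,"nose face top edge pred side",[np.round(proj("side",[x,y,.133]),1) for x in(.494,.56)],"bottom edge top-cam",np.round(proj("top",[.527,y,.077]),1))
print("seen",S(672,350),S(750,310),"top seen",190+65*.35)
for n in("side","top"):
    for k in range(3):
        grab_frame(n); m=mark_of(n,"window"); m2=mark_of(n,"code_plate")
        print(n,[np.round(atz(n,x["point"],.105)[:2],4) for x in m[:1]],[np.round(atz(n,x["point"],.105)[:2],4) for x in m2])
```

```text
plate pred [351.20241505 293.31547955] ball pred [336.32186652 274.97534128] ball px (336.5, 275.45)
plate mark@.105 [0.53333643 0.127719   0.105     ] crop plate [0.53058323 0.12726338 0.105     ]
plate bottom corners [array([0.54612508, 0.12708071, 0.09      ]), array([0.51567283, 0.12943335, 0.09      ])]
0.22 nose face top edge pred side [array([388.5, 312.1]), array([363.4, 326.5])] bottom edge top-cam [216.8 244.6]
0.225 nose face top edge pred side [array([389.8, 313.9]), array([364.6, 328.3])] bottom edge top-cam [214.5 244.5]
0.23 nose face top edge pred side [array([391.1, 315.7]), array([365.9, 330.2])] bottom edge top-cam [212.1 244.5]
seen (365.2, 332.5) (392.5, 318.5) top seen 212.75
side [array([0.5352, 0.2211])] [array([ 0.4558, -0.2647]), array([0.5319, 0.134 ])]
side [] [array([ 0.46 , -0.266]), array([0.554 , 0.3104])]
side [array([0.5439, 0.2243])] [array([ 0.462 , -0.2615]), array([0.5264, 0.1267])]
top [array([0.5275, 0.2335])] [array([ 0.4174, -0.3126])]
top [array([0.5332, 0.2315])] [array([ 0.4166, -0.3132])]
top [array([0.5271, 0.2316])] [array([ 0.419 , -0.3123])]
```

Call:
{"fn": "send_rows", "kwargs": {
  "plan": [
    [5,[0,0.2,0],0],
    [5,[0.1,0.4,0],0],
    [5,[0.1,0.5,0],0],
    [5,[0,0.5,0],0],
    [5,[0,0.4,0],0],
    [5,[0,0.2,0],0],
    [5,[0,0,0],0],
    [5,[0,0,0],0]
  ]
}}

```text
time_s: 26.42
eef_pos: [0.5288, 0.0844, 0.1483]
ee_rot: [0.005, 1.0, -0.0, -0.0]
contact_force: [0.2, -0.1, -2.3]
width: 0.013
grip_force: 58.5
```

Call:
{"fn": "send_rows", "kwargs": {
  "plan": [
    [5,[0,0,0],0],
    [5,[0,0,0],0],
    [5,[0,0,0],0],
    [5,[0,0,0],0]
  ]
}}

```text
time_s: 26.92
eef_pos: [0.5288, 0.0844, 0.1483]
ee_rot: [0.005, 1.0, -0.0, -0.0]
contact_force: [-0.0, 0.4, -2.2]
width: 0.0136
grip_force: 58.5
```

Run:
```python
from h import *
st()
s=grab_frame("side")
f=lambda im,x,y,w,h:cv2.resize(im[y:y+h,x:x+w],(500,500),interpolation=cv2.INTER_CUBIC)
cv2.imwrite("pics/c9.png",f(s,290,230,140,140))
```

```text
26.93 [0.5288 0.0844 0.1483] a 179.38 tilt [-0. -0.] F [-0.05  0.38 -2.19] w 0.0136 g 58.5 q [ 0.14  0.41  1.89 -0.    0.85 -1.42]
```

View pics/c9.png

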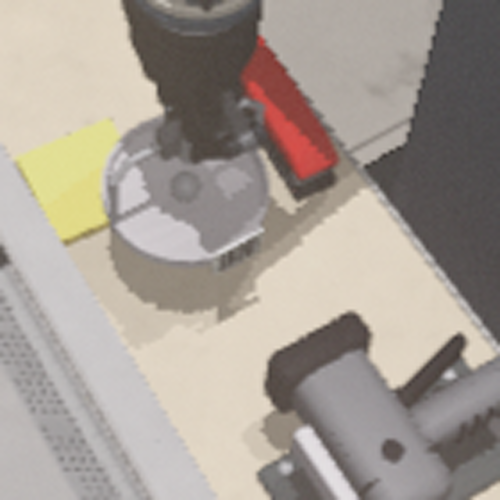

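The ball is in the middle at (186,185) and the plate at (240,250) faces the nose at (320,350), about 8 cm off. The trigger is released and the stapler and pad are untouched. Handing in.

```bash
python3 -c "
from plant import *
print(close_job())"
```

```text
the job is handed in; nothing more can be done
None
```

The job is handed in with all steps done in order: I squeezed the scanner trigger fully and let it spring back. The silver dish is held still and level with its plate facing the window, by my measurements about 8 cm in front at window height, and the ball is in the middle.

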